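# Check the parts-case hinge and fetch the heatsink

### The job

Raise the clear lid of the parts case by its front tab to about 75 degrees (steep, but short of upright) and let go to see that the friction hinge holds it there. Then take the finned heatsink out of its compartment and lay it down, not drop it, flat and fins up in the middle of the cork board. Leave the lid standing and everything else where it is.

Things in the scene. Friction and masses are not known exactly. Their poses are not given: they have to be found in the camera images.
- case: dark grey open plastic parts case fixed to the bench, 220 (x) by 340 (y) by 50 mm high, walls and floor 5 mm; origin: centre of its underside, on the bench. Its front (-x) long side faces the robot; the lid's hinge runs along the top of its far (+x) side. It stands on the left or the right half of the bench, the cork board on the other
- case_in (a point): centre of the case's inner floor, 5 mm above the bench. Two dividers 3 mm thick, 18 mm high make three compartments side by side along y, about 108 wide and 210 mm deep, centred at y = -111, 0, +111 mm. Each holds one part, long side roughly along x, its middle about 30 to 50 mm on the robot's side (-x) of this point; which part is where varies
- lid (a joint): lid angle (rad): 0 closed, grows as the front edge rises, 1.57 upright, stop at 1.9; may start slightly ajar. The lid is a clear sheet 220 by 340 by 5 mm with a thin grey rim, 0.22 kg, on the case's rim. The friction hinge holds it wherever it is left; lifting at the tab takes about 4 N
- lid_tab (a point): grip point in the black tab that sticks out of the middle of the lid's front edge, in the lid's plane: 24 mm wide (along the hinge), 8 thick, 50 long; the point is 30 mm from the lid's edge, 250 mm from the hinge. Axes turn with the lid: y along the hinge, -x outward. Pinched across its 24 mm, the tab can pivot between the fingertips while the gripper keeps pointing down
- lid_hinge (a point): middle of the hinge line, which runs along the case's y on its far side, 50 mm above the bench. At lid angle a the tab point is 250 cos(a) - 4 sin(a) mm from it towards the case's -x and 250 sin(a) + 4 cos(a) mm above it
- heatsink: the finned heatsink: plain aluminium, 90 (x) by 36 (y) by 40 mm high, five upright fins running along x on an 8 mm base, about 0.16 kg; origin at the centre of its underside, z up through the fins. It stands on the case's floor (5 mm above the bench), fins up
- enclosure: smooth closed aluminium block, 90 by 36 by 40 mm, rounded edges and two dark screw heads on top; stays in its compartment. Origin at the centre of its underside
- channel: aluminium U channel, 90 by 36 by 40 mm, open upward with two 4 mm side walls; stays in its compartment. Origin at the centre of its underside
- cork: cork board fixed to the bench, 240 (x) by 260 (y) by 6 mm thick, origin at the centre of its underside on the bench
- brush: black-handled brush, 150 mm long, lying along the cork board's far (+x) edge, about 95 mm from the board's centre; leave it. Origin on its underside, near its middle
- phone: black phone, 72 by 150 by 9 mm, lying flat on the mat at the right, origin at the centre of its underside; leave it
- screwdriver: screwdriver, 170 mm long, lying on the mat at the left; leave it. Origin on its underside

How it is judged:
By the outcome, as a careful person would: the job done as asked, in the order asked, and still so for the second after the job is handed in, with the robot touching nothing.
It also fails if it takes over 64 s, if anything falls off the work surface, if the arm or the gripper's body presses on something with over 40 N, if the wrist force passes 120 N, or if a joint passes its speed limit or range.

### The arm

A 6-joint arm with a two-finger parallel gripper is mounted at the origin on the work surface. World frame = base frame: x ahead of the robot, y to its left, z up, the work surface at z = 0. Lengths are in m, angles in rad, forces in N, time in s.
With the tool pointing down it reaches from about 0.375 to 0.975 m from the base axis. Payload 3.8 kg.
Tool frame: the origin (TCP) lies midway between the tips of the shut fingers; the grasp point (between the pads) lies 19 mm behind it; z points along the fingers, y is the line along which they close (so a half turn about z gives the same grasp; the last joint's range is limited). The gripper opens to 85 mm and grips with 20 to 120 N. Pads are 22 mm wide; open, the fingers measure 114 mm over their backs; the gripper's body (76 mm by 85 mm) begins 54 mm behind the grasp point. The pads swing forward as they close: fully open they stand 13 mm farther back than shut.
Start: joints at [-1.227, 0.264, 1.604, -0, 1.274, -0.037], TCP at [0.251, -0.627, 0.231] pointing down, gripper open.
Joint ranges: [-2.63, 2.63], [-0.94, 2.18], [0.31, 2.57], [-1.31, 4.45], [0, 2.66], [-2.55, 2.55]. Speed limits (rad/s): [2.57, 2.57, 3.14, 3.14, 3.14, 3.14].

### API

Orientations are given as a rotation vector (axis times angle).
In Python, from workcell import bot, cams gives the robot as it stands.
- The arm moves only by the tool play_rows, never from a script. Its argument "rows" is a list of rows, each a list of 2 entries, a list of its own where there are three numbers: the shift along the tool's x, y, z scaled (see below), then the turn, a rotation vector about the tool's x, y, z scaled (see below). A call has 1 to 20 rows; each row is the pose to reach, as a shift and turn from the pose commanded when the call began, along the tool's axes at that moment; what a row does not reach only later rows make up. The controller multiplies each number of a shift by 250 mm and each number of a turn by 45 degrees. A row lasts 1/12 s, in which the tool goes at most 41.7 mm and 7.16 degrees, less where a joint would pass 70% of its speed; a pose out of reach is approached as far as the arm can. A call with a number of a shift or a turn outside -1 to 1 is refused whole. A call with a gripper value outside its range is refused whole. "claw" is the opening, from -1 (shut) to 1 (fully open), set as the call begins (left out, the last holds). The fingers move at their own pace and stop on an object; "newtons" is the grip in N (left out, the last holds). Time passes only in rows, so rows that repeat a pose let the fingers close. It gives the time, the measured TCP pose, the force, the opening and the grip force at its end, in the units of the state.
- bot.read_state(): the state, without advancing time (a new reading comes with each control period).
- cams.read_camera(name): name is "side" or "top" or "wrist"; returns a dict with "image" (400x640x3 uint8, red, green, blue), "K" (3x3 intrinsics, pixels), "k1" (the pictures are not rectified: a ray, as slopes to the right and down, at radius r is drawn at 1 + k1 r^2 times it, then the intrinsics apply), "T" (4x4, takes a point from camera to world coordinates); the wrist camera has in their place "mount" (4x4, takes a point from camera to tool coordinates, whose origin is the TCP and whose axes are the flange's). Camera axes: x right, y down, z forward; pixel columns grow to the right and rows downward; lengths in m; the calibration is good to about 2 mm. A picture is of the moment at which its call begins: read the wrist's pose just before it. There is no depth.
- bot.finish_job(): hands the job in; it is judged then, once.
The state is a dict: "time": time; "q": joint angles; "joint_vel": joint speeds; "joint_torque": joint torques, N m; "tool_pos": TCP position; "tcp_rot": TCP orientation; "wrist_force": force on the tool from outside, world axes, zero at the start; "torque": the same for the moment, N m; "width": opening from 0.0 (shut) to 1.0 (fully open); "grip_force": force on a finger pad.
Only numpy, scipy, OpenCV 4.12 (cv2) and the standard library are available. Lean on these libraries where they do the work, as an engineer would, in place of code of your own. Each camera call takes 0.05 s, during which the arm holds its last target. There are 200 camera calls.

## Working session

There is one attempt and no reset: what is moved stays moved. The work goes in short steps, Python scripts to look and compute and a tool call to move; the robot and the scene stay as the last step left them, time stands still between calls to the robot, and variables do not carry over. Pictures are saved under pics/ and viewed, at most 10 in all, crops included, and the job is handed in when it is done.

Besides the shell and the picture viewer there is one more tool, called after "Call:" as name(argument=value, ...), one argument or row to a line, values as JSON. play_rows: Moves the arm, as the interface text tells. Its arguments: {"type":"object","properties":{"rows":{"type":"array","items":{"type":"array"}},"claw":{"type":"number"},"newtons":{"type":"number"}},"required":["rows"]}

```bash
mkdir -p pics; cat > h.py <<'E'
import numpy as np, cv2
from scipy.spatial.transform import Rotation as R
from workcell import bot, cams
def snap(name,f):
    s=bot.read_state(); c=cams.read_camera(name)
    if 'T' not in c:
        T=np.eye(4);T[:3,:3]=R.from_rotvec(s['tcp_rot']).as_matrix();T[:3,3]=s['tool_pos'];c['T']=T@c['mount']
    cv2.imwrite(f'pics/{f}.png',c['image'][:,:,::-1]); np.savez(f'pics/{f}.npz',K=c['K'],k1=c['k1'],T=c['T']); return c
def px(f,u,v,z):
    c=np.load(f'pics/{f}.npz');K=c['K'];D=np.array([c['k1'].item(),0,0,0,0.])
    p=cv2.undistortPoints(np.array([[[u,v]]],float),K,D)[0,0]
    d=c['T'][:3,:3]@[p[0],p[1],1];o=c['T'][:3,3]
    return o+d*(z-o[2])/d[2]
def proj(f,P):
    c=np.load(f'pics/{f}.npz');T=np.linalg.inv(c['T']);P=np.atleast_2d(P)
    q=P@T[:3,:3].T+T[:3,3]
    return cv2.projectPoints(q,np.zeros(3),np.zeros(3),c['K'],np.array([c['k1'].item(),0,0,0,0.]))[0][:,0]
def st():
    s=bot.read_state();print({k:np.round(s[k],4).tolist() for k in s if k not in('joint_vel','joint_torque')})
    return s
def togo(P,rv=None):
    s=bot.read_state();r=R.from_rotvec(s['tcp_rot'])
    print('shift',np.round(r.inv().apply(np.array(P)-s['tool_pos'])/.25,4), 'turn',None if rv is None else np.round((r.inv()*R.from_rotvec(rv)).as_rotvec()/(np.pi/4),4))
E
python3 - <<'E'
from h import *
st()
for n in('top','side'):
    c=snap(n,n+'0');print(n,c['T'].round(3).tolist(),c['K'].round(0).tolist())
print(R.from_rotvec(bot.read_state()['tcp_rot']).as_matrix().round(3))
E
```

```text
{'time': 0.0, 'q': [-1.2269, 0.2647, 1.6054, -0.0, 1.2737, -0.0369], 'tool_pos': [0.2506, -0.626, 0.23], 'tcp_rot': [-3.0827, -0.5941, 0.0006], 'wrist_force': [-0.3716, -0.2227, -0.0848], 'torque': [0.0341, 0.0175, -0.0614], 'grip_force': 0.0, 'width': 0.9989}
top [[-0.007, -0.992, 0.129, 0.382], [-1.0, 0.009, 0.02, -0.008], [-0.021, -0.129, -0.991, 1.46], [0.0, 0.0, 0.0, 1.0]] [[363.0, 0.0, 318.0], [0.0, 363.0, 200.0], [0.0, 0.0, 1.0]]
side [[0.678, 0.483, -0.555, 1.383], [0.735, -0.426, 0.527, -0.823], [0.018, -0.765, -0.644, 1.057], [0.0, 0.0, 0.0, 1.0]] [[385.0, 0.0, 321.0], [0.0, 385.0, 195.0], [0.0, 0.0, 1.0]]
[[ 0.928  0.372 -0.001]
 [ 0.372 -0.928  0.002]
 [ 0.    -0.002 -1.   ]]
```

View pics/top0.png

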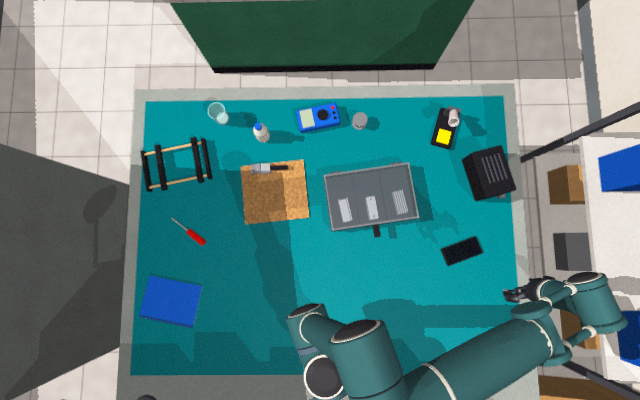

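View pics/side0.png

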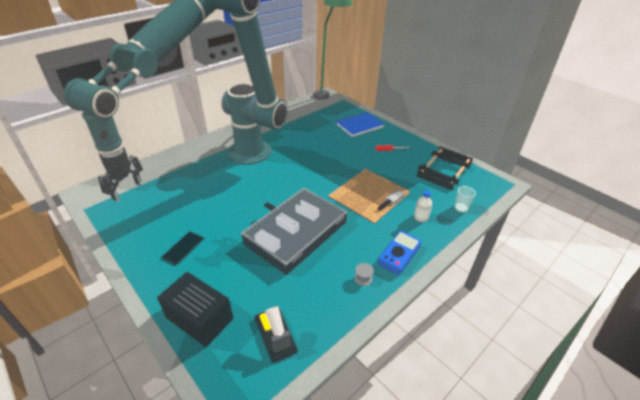

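The case sits right of centre (about 325–418, 165–230 in the top view) with its tab at (376,231). The cork board is at about (242–310, 160–223). I'll enlarge a crop.

```bash
python3 - <<'E'
from h import *
i=cv2.imread('pics/top0.png')[150:245,230:430]
cv2.imwrite('pics/c1.png',cv2.resize(i,None,fx=4,fy=4,interpolation=cv2.INTER_CUBIC))
E
```

```text
(no output)
```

View pics/c1.png

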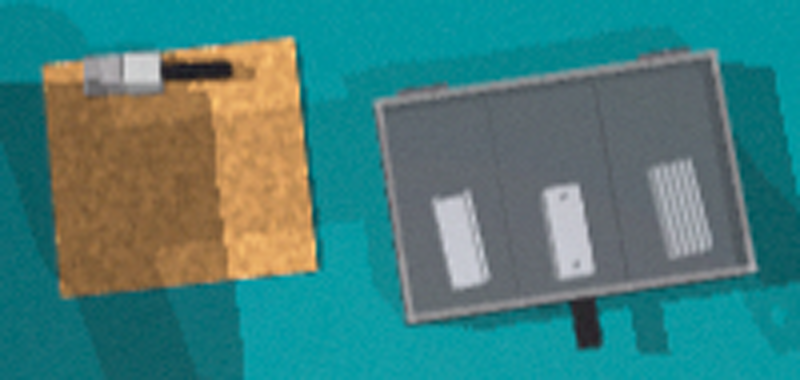

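The crop shows the heatsink (striped) in the rightmost compartment at about (680,208). The enclosure with screw heads is in the middle and the channel is on the left. Lid corners are at (410,322), (755,270), (716,53) and (376,102), and the tab tip is at (589,347).

```bash
cat >> h.py <<'E'
def crop(f,x,y,z): return px(f,230+(x+.5)/4-.5,150+(y+.5)/4-.5,z)
E
python3 - <<'E'
from h import *
f='top0'
C=[crop(f,*p,.055) for p in((410,322),(755,270),(716,53),(376,102))]
for c in C: print(c.round(4))
print('sizes',[round(np.linalg.norm(C[i]-C[(i+1)%4]),4) for i in range(4)],'mid',np.mean(C,0).round(4))
e=C[1]-C[0];e2=C[2]-C[3];e3=C[2]-C[1];e4=C[3]-C[0]
for v in(-e,-e2): print('yaw',np.arctan2(-v[0],v[1]))
for v in(e3,e4): print('yaw',np.arctan2(v[1],v[0]))
print('tab tip',crop(f,589,347,.055),'tab root',crop(f,582,300,.055))
print('hs',[crop(f,*p,.045).round(4) for p in((650,167),(692,158),(712,248),(670,258))], crop(f,681,208,.045))
K=[crop(f,*p,.006) for p in((44,66),(293,38),(317,270),(63,297))]
print('cork',[k.round(4) for k in K],np.mean(K,0),[round(np.linalg.norm(K[i]-K[(i+1)%4]),4) for i in range(4)])
E
```

```text
[ 0.4471 -0.0321  0.055 ]
[ 0.4946 -0.3647  0.055 ]
[ 0.7086 -0.3356  0.055 ]
[ 0.6632 -0.0012  0.055 ]
sizes [np.float64(0.336), np.float64(0.2159), np.float64(0.3374), np.float64(0.2183)] mid [ 0.5784 -0.1834  0.055 ]
yaw 0.14197453749069552
yaw 0.1347541087641765
yaw 0.13549272461621215
yaw 0.14229828423423715
tab tip [ 0.42191602 -0.2034374   0.055     ] tab root [ 0.46701881 -0.19795389  0.055     ]
hs [array([ 0.5975, -0.2692,  0.045 ]), array([ 0.606 , -0.3105,  0.045 ]), array([ 0.5172, -0.3266,  0.045 ]), array([ 0.5078, -0.2857,  0.045 ])] [ 0.55668056 -0.29802423  0.045     ]
cork [array([0.7142, 0.3393, 0.006 ]), array([0.7407, 0.0836, 0.006 ]), array([0.5021, 0.0597, 0.006 ]), array([0.4771, 0.3151, 0.006 ])] [0.60853586 0.19943705 0.006     ] [np.float64(0.2571), np.float64(0.2397), np.float64(0.2566), np.float64(0.2384)]
```

Case centre is (0.578,-0.183) with yaw 0.139. The measured sizes match the given ones, and the tab tip agrees with the model. Next I move above the tab.

```bash
cat >> h.py <<'E'
def rv(yaw):
    return R.from_matrix(np.array([[np.cos(yaw),np.sin(yaw),0],[np.sin(yaw),-np.cos(yaw),0],[0,0,-1]])).as_rotvec()
E
python3 - <<'E'
from h import *
togo([.440,-.203,.15],rv(.139))
E
```

```text
shift [ 1.3321 -1.2887  0.323 ] turn [-2.600e-03  2.000e-04  3.079e-01]
```

Call:
play_rows(
  rows=[
    [[0.67,-0.64,0],[0,0,0]],
    [[0.67,-0.64,0],[0,0,0]],
    [[0.67,-0.64,0],[0,0,0]],
    [[0.67,-0.64,0],[0,0,0]],
    [[0.67,-0.64,0],[0,0,0]],
    [[0.67,-0.64,0],[0,0,0]],
    [[0.67,-0.64,0],[0,0,0]],
  ],
  claw=1,
  newtons=30,
)

```text
time: 0.68
tool_pos: [0.3482, -0.4113, 0.2307]
tcp_rot: [-3.081, -0.6, -0.001]
wrist_force: [0.1, -0.0, 0.1]
width: 1.0
grip_force: 0.0
```

Call:
play_rows(
  rows=[
    [[0.66,-0.65,0.32],[0,0,0.308]],
    [[0.66,-0.65,0.32],[0,0,0.308]],
    [[0.66,-0.65,0.32],[0,0,0.308]],
    [[0.66,-0.65,0.32],[0,0,0.308]],
    [[0.66,-0.65,0.32],[0,0,0.308]],
    [[0.66,-0.65,0.32],[0,0,0.308]],
    [[0.66,-0.65,0.32],[0,0,0.308]],
    [[0.66,-0.65,0.32],[0,0,0.308]],
    [[0.66,-0.65,0.32],[0,0,0.308]],
    [[0.66,-0.65,0.32],[0,0,0.308]],
  ],
)

```text
time: 1.52
tool_pos: [0.4399, -0.2051, 0.1518]
tcp_rot: [3.133, 0.216, 0.001]
wrist_force: [-0.4, 0.1, 0.4]
width: 0.998
grip_force: 0.0
```

```bash
python3 - <<'E'
from h import *
st();c=snap('wrist','w1');print(c['T'].round(3).tolist())
print(proj('w1',[[.4398,-.2024,.054],[.420,-.2056,.054],[.4696,-.1986,.054],[.42,-.203,.0]]))
E
```

```text
{'time': 1.5167, 'q': [-0.4873, -0.0324, 2.0858, -0.0006, 1.0871, 0.946], 'tool_pos': [0.4399, -0.2051, 0.1518], 'tcp_rot': [3.1331, 0.2161, 0.0011], 'wrist_force': [-0.4389, 0.0652, 0.4234], 'torque': [-0.0366, 0.048, -0.0479], 'grip_force': 0.0, 'width': 0.9976}
[[0.137, -0.943, -0.303, 0.517], [-0.991, -0.13, -0.044, -0.193], [0.002, 0.306, -0.952, 0.294], [0.0, 0.0, 0.0, 1.0]]
[[323.21170631 200.61540458]
 [323.82057244 223.50103062]
 [323.52357534 164.17171941]
 [321.40249853 202.76150627]]
```

View pics/w1.png

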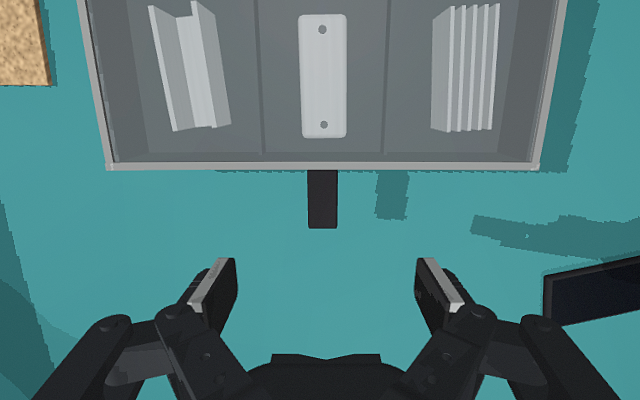

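The wrist view shows the tab from v≈170 (lid edge) to v=228 (tip), u 308–338, and the heatsink on the right at about (466,68).

```bash
python3 - <<'E'
from h import *
f='w1'
for z in(.050,.056,.062): print(z,'tip',px(f,322.5,228,z).round(4),'corners',px(f,106,169,z).round(4),px(f,540,169,z).round(4), np.linalg.norm(px(f,106,169,z)-px(f,540,169,z)).round(4),'w',np.linalg.norm(px(f,308,220,z)-px(f,337,220,z)).round(4))
h=[px(f,*p,.045).round(4) for p in((450,6),(499,4),(496,131),(448,131))];print('hs',h,np.mean(h,0))
E
```

```text
0.05 tip [ 0.4141 -0.2053  0.05  ] corners [ 0.4413 -0.0228  0.05  ] [ 0.4897 -0.3749  0.05  ] 0.3554 w 0.0245
0.056 tip [ 0.4167 -0.205   0.056 ] corners [ 0.4431 -0.027   0.056 ] [ 0.4903 -0.3704  0.056 ] 0.3466 w 0.0239
0.062 tip [ 0.4192 -0.2047  0.062 ] corners [ 0.445  -0.0312  0.062 ] [ 0.491  -0.3659  0.062 ] 0.3378 w 0.0233
hs [array([ 0.5947, -0.2731,  0.045 ]), array([ 0.6018, -0.3083,  0.045 ]), array([ 0.5137, -0.3318,  0.045 ]), array([ 0.508 , -0.2931,  0.045 ])] [ 0.55455  -0.301575  0.045   ]
```

Call:
play_rows(
  rows=[
    [[-0.006,-0.013,0.12],[0,0,0]],
    [[-0.006,-0.013,0.24],[0,0,0]],
    [[-0.006,-0.013,0.35],[0,0,0]],
    [[-0.006,-0.013,0.42],[0,0,0]],
    [[-0.006,-0.013,0.46],[0,0,0]],
    [[-0.006,-0.013,0.46],[0,0,0]],
    [[-0.006,-0.013,0.46],[0,0,0]],
  ],
)

```text
time: 2.15
tool_pos: [0.4378, -0.2017, 0.0366]
tcp_rot: [3.134, 0.216, 0.0]
wrist_force: [0.1, -0.5, 0.0]
width: 1.002
grip_force: 0.0
```

Call:
play_rows(
  rows=[
    [[0,0,0],[0,0,0]],
    [[0,0,0],[0,0,0]],
    [[0,0,0],[0,0,0]],
    [[0,0,0],[0,0,0]],
    [[0,0,0],[0,0,0]],
    [[0,0,0],[0,0,0]],
    [[0,0,0],[0,0,0]],
    [[0,0,0],[0,0,0]],
    [[0,0,0],[0,0,0]],
    [[0,0,0],[0,0,0]],
  ],
  claw=-1,
  newtons=35,
)

```text
time: 2.98
tool_pos: [0.4386, -0.2027, 0.0373]
tcp_rot: [3.13, 0.219, 0.003]
wrist_force: [-0.7, -7.6, 0.0]
width: 0.271
grip_force: 38.2
```

```bash
python3 - <<'E'
from h import *
st();snap('wrist','w2')
# arc in tool units from start angle a0
for a0 in(0.,.03):
  for d in list(range(5,80,5)):
    a=np.radians(d)
    g=lambda a:np.array([-(.25*np.cos(a)-.004*np.sin(a)),.25*np.sin(a)+.004*np.cos(a)])
    s=(g(a)-g(a0))/.25
    print(a0,d,s.round(3).tolist(), end=' ')
  print()
E
```

```text
{'time': 2.9833, 'q': [-0.4827, 0.1129, 2.1807, -0.0032, 0.8446, 0.9505], 'tool_pos': [0.4386, -0.2027, 0.0373], 'tcp_rot': [3.1301, 0.2191, 0.0026], 'wrist_force': [-0.7484, -7.5775, 0.0066], 'torque': [-0.92, 0.1943, -0.1141], 'grip_force': 38.1813, 'width': 0.271}
0.0 5 [0.005, 0.087] 0.0 10 [0.018, 0.173] 0.0 15 [0.038, 0.258] 0.0 20 [0.066, 0.341] 0.0 25 [0.1, 0.421] 0.0 30 [0.142, 0.498] 0.0 35 [0.19, 0.571] 0.0 40 [0.244, 0.639] 0.0 45 [0.304, 0.702] 0.0 50 [0.369, 0.76] 0.0 55 [0.44, 0.812] 0.0 60 [0.514, 0.858] 0.0 65 [0.592, 0.897] 0.0 70 [0.673, 0.929] 0.0 75 [0.757, 0.954] 
0.03 5 [0.004, 0.057] 0.03 10 [0.017, 0.143] 0.03 15 [0.037, 0.228] 0.03 20 [0.065, 0.311] 0.03 25 [0.1, 0.391] 0.03 30 [0.141, 0.468] 0.03 35 [0.189, 0.541] 0.03 40 [0.243, 0.609] 0.03 45 [0.303, 0.672] 0.03 50 [0.369, 0.73] 0.03 55 [0.439, 0.782] 0.03 60 [0.513, 0.828] 0.03 65 [0.591, 0.867] 0.03 70 [0.672, 0.899] 0.03 75 [0.756, 0.924]
```

View pics/w2.png

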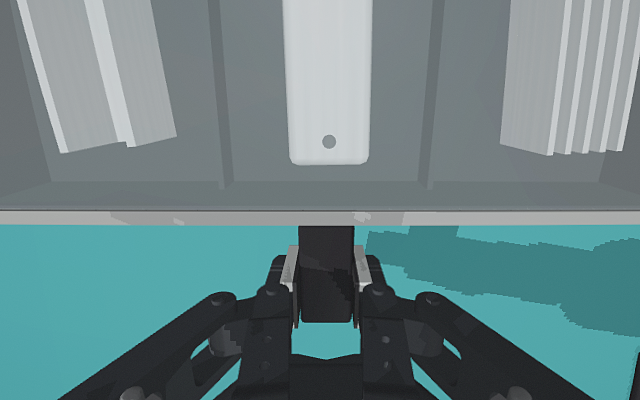

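The tab is held between the pads (323,270). Now I swing it up along the arc, to 40° first.

Call:
play_rows(
  rows=[
    [[0.001,0,-0.02],[0,0,0]],
    [[0.003,0,-0.045],[0,0,0]],
    [[0.005,0,-0.072],[0,0,0]],
    [[0.01,0,-0.115],[0,0,0]],
    [[0.018,0,-0.158],[0,0,0]],
    [[0.027,0,-0.2],[0,0,0]],
    [[0.038,0,-0.243],[0,0,0]],
    [[0.051,0,-0.285],[0,0,0]],
    [[0.066,0,-0.326],[0,0,0]],
    [[0.082,0,-0.366],[0,0,0]],
    [[0.1,0,-0.406],[0,0,0]],
    [[0.12,0,-0.445],[0,0,0]],
    [[0.141,0,-0.483],[0,0,0]],
    [[0.165,0,-0.52],[0,0,0]],
    [[0.19,0,-0.556],[0,0,0]],
    [[0.216,0,-0.59],[0,0,0]],
    [[0.244,0,-0.624],[0,0,0]],
    [[0.244,0,-0.624],[0,0,0]],
    [[0.244,0,-0.624],[0,0,0]],
  ],
)

```text
time: 4.62
tool_pos: [0.4989, -0.1943, 0.1935]
tcp_rot: [3.129, 0.219, 0.002]
wrist_force: [0.0, -6.2, 2.7]
width: 0.274
grip_force: 39.1
```

```bash
python3 - <<'E'
from h import *
st();snap('side','s1')
i=cv2.imread('pics/s1.png')[120:320,180:400];cv2.imwrite('pics/s1c.png',cv2.resize(i,None,fx=3,fy=3,interpolation=cv2.INTER_CUBIC))
E
```

```text
{'time': 4.6167, 'q': [-0.4156, 0.0256, 1.9464, -0.0038, 1.1663, 1.0169], 'tool_pos': [0.4989, -0.1943, 0.1935], 'tcp_rot': [3.1293, 0.2191, 0.002], 'wrist_force': [0.028, -6.1974, 2.6836], 'torque': [-0.9475, 0.228, 0.0806], 'grip_force': 39.114, 'width': 0.2739}
```

View pics/s1c.png

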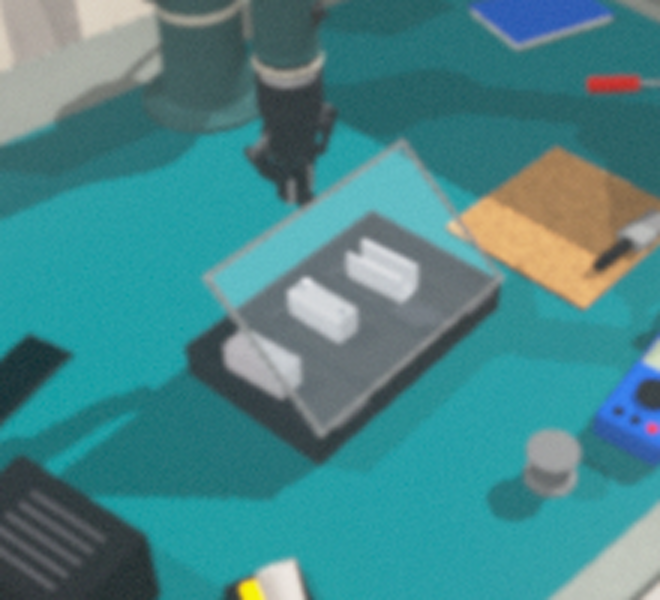

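The lid is up about 40° and following the gripper. I continue to 75°.

Call:
play_rows(
  rows=[
    [[0.015,0,-0.016],[0,0,0]],
    [[0.03,0,-0.032],[0,0,0]],
    [[0.06,0,-0.063],[0,0,0]],
    [[0.092,0,-0.092],[0,0,0]],
    [[0.125,0,-0.121],[0,0,0]],
    [[0.16,0,-0.148],[0,0,0]],
    [[0.196,0,-0.173],[0,0,0]],
    [[0.232,0,-0.197],[0,0,0]],
    [[0.27,0,-0.219],[0,0,0]],
    [[0.308,0,-0.239],[0,0,0]],
    [[0.348,0,-0.258],[0,0,0]],
    [[0.388,0,-0.275],[0,0,0]],
    [[0.429,0,-0.29],[0,0,0]],
    [[0.47,0,-0.304],[0,0,0]],
    [[0.495,0,-0.31],[0,0,0]],
    [[0.513,0,-0.315],[0,0,0]],
    [[0.513,0,-0.315],[0,0,0]],
    [[0.513,0,-0.315],[0,0,0]],
    [[0.513,0,-0.315],[0,0,0]],
  ],
)

```text
time: 6.25
tool_pos: [0.6246, -0.1768, 0.2708]
tcp_rot: [3.13, 0.218, -0.003]
wrist_force: [-0.5, -6.4, -1.2]
width: 0.269
grip_force: 42.0
```

```bash
python3 - <<'E'
from h import *
st();snap('side','s2');snap('wrist','w3')
a=cv2.resize(cv2.imread('pics/s2.png')[100:270,180:380],None,fx=2.4,fy=2.4,interpolation=cv2.INTER_CUBIC)
b=cv2.resize(cv2.imread('pics/w3.png'),None,fx=.5,fy=.5)
o=np.zeros((408,800,3),np.uint8);o[:,:480]=a;o[:200,480:]=b;cv2.imwrite('pics/m.png',o)
H=np.array([.687,-.168,.05]);ex=np.array([np.cos(.139),np.sin(.139),0]);ey=np.array([-ex[1],ex[0],0])
for d in(65,70,75,80):
    t=np.radians(d);print(d,[((proj('s2',H-.22*np.cos(t)*ex+[0,0,.22*np.sin(t)]+s*.17*ey)[0]-[180,100])*2.4).round(0).tolist() for s in(-1,1)])
E
```

```text
{'time': 6.25, 'q': [-0.3119, 0.1947, 1.6156, -0.0045, 1.3314, 1.1212], 'tool_pos': [0.6246, -0.1768, 0.2708], 'tcp_rot': [3.13, 0.2176, -0.0027], 'wrist_force': [-0.5115, -6.4295, -1.1723], 'torque': [-0.9402, 0.3876, 0.0896], 'grip_force': 42.0011, 'width': 0.2689}
65 [[195.0, 263.0], [358.0, 148.0]]
70 [[204.0, 265.0], [368.0, 148.0]]
75 [[214.0, 268.0], [378.0, 150.0]]
80 [[224.0, 272.0], [388.0, 152.0]]
```

View pics/m.png

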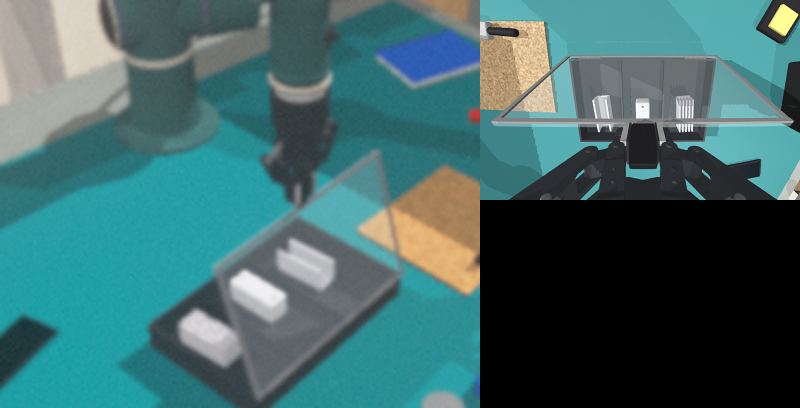

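Lid corners at (215,268) and (379,150) match the 75° prediction. I release and rise.

Call:
play_rows(
  rows=[
    [[0,0,0],[0,0,0]],
    [[0,0,0],[0,0,0]],
    [[0,0,0],[0,0,0]],
    [[0,0,0],[0,0,0]],
    [[0,0,0],[0,0,0]],
    [[0,0,0],[0,0,0]],
    [[0,0,0],[0,0,0]],
    [[0,0,0],[0,0,0]],
    [[0,0,0],[0,0,0]],
  ],
  claw=1,
)

```text
time: 7.1
tool_pos: [0.6252, -0.1744, 0.2711]
tcp_rot: [-3.134, -0.218, -0.0]
wrist_force: [-0.1, 0.4, 0.1]
width: 1.001
grip_force: 0.0
```

Call:
play_rows(
  rows=[
    [[0,0,-0.06],[0,0,0]],
    [[0,0,-0.12],[0,0,0]],
    [[0,0,-0.2],[0,0,0]],
    [[0,0,-0.28],[0,0,0]],
    [[0,0,-0.36],[0,0,0]],
    [[-0.1,0,-0.36],[0,0,0]],
    [[-0.2,0,-0.36],[0,0,0]],
    [[-0.3,0,-0.36],[0,0,0]],
    [[-0.4,0,-0.36],[0,0,0]],
    [[-0.4,0,-0.36],[0,0,0]],
    [[-0.4,0,-0.36],[0,0,0]],
  ],
)

```text
time: 8.02
tool_pos: [0.5255, -0.1885, 0.3617]
tcp_rot: [3.134, 0.216, 0.002]
wrist_force: [-0.0, -1.0, -0.4]
width: 1.0
grip_force: 0.0
```

```bash
python3 - <<'E'
from h import *
st();snap('top','t2');snap('side','s3')
a=cv2.imread('pics/s2.png').astype(int);b=cv2.imread('pics/s3.png').astype(int)
# lid change check
from h import *
A=cv2.cvtColor(cv2.imread('pics/s2.png')[100:270,180:380],cv2.COLOR_BGR2GRAY)
o=np.zeros((600,800,3),np.uint8)
i=cv2.resize(cv2.imread('pics/s3.png')[100:270,180:380],None,fx=1.8,fy=1.8,interpolation=cv2.INTER_CUBIC);o[:306,:360]=i
w=snap('wrist','w4');o[:264,370:793]=cv2.resize(cv2.imread('pics/w4.png'),None,fx=.66,fy=.66)[:264,:423][:264]
t=cv2.resize(cv2.imread('pics/t2.png')[150:225,310:430],None,fx=3.8,fy=3.8,interpolation=cv2.INTER_CUBIC);o[310:310+t.shape[0],:t.shape[1]]=t
cv2.imwrite('pics/m2.png',o)
E
```

```text
{'time': 8.0167, 'q': [-0.3891, -0.0124, 1.6769, 0.0002, 1.4756, 1.0439], 'tool_pos': [0.5255, -0.1885, 0.3617], 'tcp_rot': [3.1337, 0.2162, 0.0022], 'wrist_force': [-0.0027, -0.9574, -0.4192], 'torque': [-0.0011, -0.0125, -0.0037], 'grip_force': 0.0, 'width': 0.9998}Traceback (most recent call last):
  File "<stdin>", line 9, in <module>
ValueError: could not broadcast input array from shape (264,422,3) into shape (264,423,3)
```

```bash
python3 - <<'E'
from h import *
o=np.zeros((600,800,3),np.uint8)
w=cv2.imread('pics/w4.png'); o[:400,:640]=w
s=cv2.imread('pics/s3.png')[140:235,220:380]; o[410:600,:320]=cv2.resize(s,None,fx=2,fy=2,interpolation=cv2.INTER_CUBIC)
u,v=proj('w4',[.555,-.3,.045])[0].astype(int);print(u,v)
u0,v0=max(0,min(u-40,560)),max(0,min(v-45,400-94)); print('crop org',u0,v0)
o[410:598,330:330+160]=cv2.resize(w[v0:v0+94,u0:u0+80],None,fx=2,fy=2,interpolation=cv2.INTER_CUBIC)
cv2.imwrite('pics/m2.png',o)
H=np.array([.687,-.168,.05]);ex=np.array([np.cos(.139),np.sin(.139),0]);ey=np.array([-ex[1],ex[0],0])
for d in(70,75,80):
    t=np.radians(d);print(d,[((proj('s3',H-.22*np.cos(t)*ex+[0,0,.22*np.sin(t)]+q*.17*ey)[0]-[220,140])*2+[0,410]).round(0).tolist() for q in(-1,1)])
E
```

```text
403 147
crop org 363 102
70 [[90.0, 551.0], [226.0, 453.0]]
75 [[98.0, 553.0], [235.0, 455.0]]
80 [[107.0, 557.0], [243.0, 457.0]]
```

View pics/m2.png

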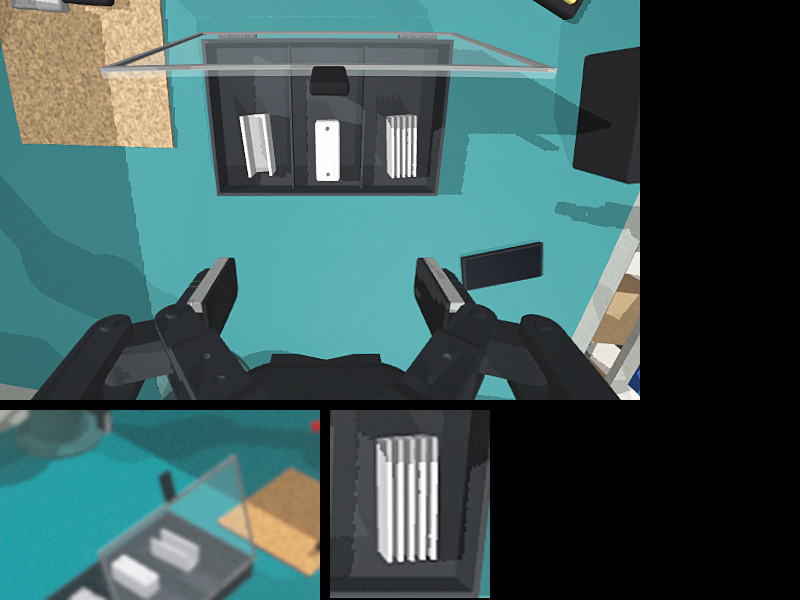

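The lid stays at 75° after release: its corners are at (98,552) and (235,456) as predicted. The heatsink top in the wrist image spans about u 391–417, v 115–178.

```bash
python3 - <<'E'
from h import *
f='w4'
h=np.array([px(f,*p,.045) for p in((391,115),(417.5,115),(416.5,177.5),(393,177.5))]);print(h.round(4).tolist(),h.mean(0))
for i in range(4): print(np.linalg.norm(h[i]-h[(i+1)%4]).round(4),end=' ')
print()
print('case inner front corners?',px(f,219,194,.05).round(4),px(f,437,194,.05).round(4),px(f,453,40,.05).round(4))
for y in(.139,.18,.22):
  c=np.array([.5565,-.2995,.045]);ex=np.array([np.cos(y),np.sin(y),0]);ey=np.array([-ex[1],ex[0],0])
  print(y,proj(f,[c+.045*ex+.018*ey,c+.045*ex-.018*ey,c-.045*ex-.018*ey,c-.045*ex+.018*ey]).round(1).tolist())
E
```

```text
[[0.598, -0.2727, 0.045], [0.6035, -0.3106, 0.045], [0.5129, -0.3297, 0.045], [0.5079, -0.2941, 0.045]] [ 0.55559031 -0.30176683  0.045     ]
0.0383 0.0926 0.036 0.0926 
case inner front corners? [ 0.4469 -0.0337  0.05  ] [ 0.4929 -0.3654  0.05  ] [ 0.7065 -0.3353  0.05  ]
0.139 [[393.0, 114.9], [417.8, 115.0], [412.8, 176.0], [389.2, 176.0]]
0.18 [[391.6, 115.4], [416.6, 114.5], [414.0, 175.5], [390.4, 176.4]]
0.22 [[390.4, 116.0], [415.4, 114.1], [415.2, 175.0], [391.6, 176.8]]
```

```bash
python3 - <<'E'
from h import *
p=np.array([.5555,-.301,.011]);e=np.array([np.cos(.21),np.sin(.21),0])
togo(p-.04*e+[0,0,.149],rv(.21))
E
```

```text
shift [-0.1092  0.4739  0.8042] turn [ 0.     -0.0007 -0.0902]
```

Call:
play_rows(
  rows=[
    [[-0.05,0.12,0.05],[0,0,-0.09]],
    [[-0.1,0.24,0.15],[0,0,-0.09]],
    [[-0.109,0.35,0.25],[0,0,-0.09]],
    [[-0.109,0.43,0.38],[0,0,-0.09]],
    [[-0.109,0.474,0.52],[0,0,-0.09]],
    [[-0.109,0.474,0.65],[0,0,-0.09]],
    [[-0.109,0.474,0.75],[0,0,-0.09]],
    [[-0.109,0.474,0.804],[0,0,-0.09]],
    [[-0.109,0.474,0.804],[0,0,-0.09]],
    [[-0.109,0.474,0.804],[0,0,-0.09]],
    [[-0.109,0.474,0.804],[0,0,-0.09]],
  ],
  claw=0.32,
)

```text
time: 9.08
tool_pos: [0.5172, -0.3101, 0.1621]
tcp_rot: [3.122, 0.329, 0.004]
wrist_force: [0.4, 0.0, 0.8]
width: 0.666
grip_force: 0.0
```

```bash
python3 - <<'E'
from h import *
st();snap('wrist','w5')
p=np.array([.5555,-.301,.011]);togo(p,rv(.21))
c=np.array([.5555,-.301,.045]);ex=np.array([np.cos(.21),np.sin(.21),0]);ey=np.array([-ex[1],ex[0],0])
q=proj('w5',[c+.045*ex+.018*ey,c+.045*ex-.018*ey,c-.045*ex-.018*ey,c-.045*ex+.018*ey]);print(q)
i=cv2.imread('pics/w5.png');cv2.polylines(i,[q.round().astype(int)],True,(0,0,255),1);cv2.imwrite('pics/w5a.png',i)
E
```

```text
{'time': 9.0833, 'q': [-0.5813, 0.1793, 1.838, 0.0, 1.1209, 0.7793], 'tool_pos': [0.5172, -0.3101, 0.1621], 'tcp_rot': [3.1222, 0.3293, 0.004], 'wrist_force': [0.3797, 0.0216, 0.7881], 'torque': [-0.0324, -0.023, -0.0116], 'grip_force': 0.0, 'width': 0.6663}
shift [ 0.1547 -0.0063  0.6072] turn [ 0.004  -0.004   0.0002]
[[302.62119698  92.89481743]
 [347.91510517  92.87886322]
 [345.79681677 200.66294629]
 [304.85525453 200.71907922]]
```

View pics/w5a.png

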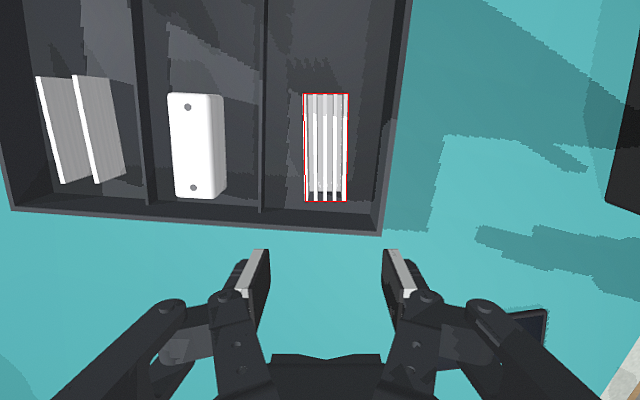

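The predicted outline (303–348, 93–201) falls exactly on the heatsink, so I descend and grip.

Call:
play_rows(
  rows=[
    [[0.08,-0.006,0.12],[0,0,0]],
    [[0.155,-0.006,0.24],[0,0,0]],
    [[0.155,-0.006,0.32],[0,0,0]],
    [[0.155,-0.006,0.4],[0,0,0]],
    [[0.155,-0.006,0.46],[0,0,0]],
    [[0.155,-0.006,0.51],[0,0,0]],
    [[0.155,-0.006,0.55],[0,0,0]],
    [[0.155,-0.006,0.58],[0,0,0]],
    [[0.155,-0.006,0.605],[0,0,0]],
    [[0.155,-0.006,0.605],[0,0,0]],
    [[0.155,-0.006,0.605],[0,0,0]],
  ],
)

```text
time: 10.05
tool_pos: [0.5534, -0.3001, 0.0091]
tcp_rot: [3.124, 0.328, 0.001]
wrist_force: [0.1, 0.5, -0.5]
width: 0.662
grip_force: 0.0
```

Call:
play_rows(
  rows=[
    [[0,0,0],[0,0,0]],
    [[0,0,0],[0,0,0]],
    [[0,0,0],[0,0,0]],
    [[0,0,0],[0,0,0]],
    [[0,0,0],[0,0,0]],
    [[0,0,0],[0,0,0]],
    [[0,0,0],[0,0,0]],
    [[0,0,0],[0,0,0]],
  ],
  claw=-1,
  newtons=35,
)

```text
time: 10.72
tool_pos: [0.554, -0.3005, 0.0099]
tcp_rot: [3.123, 0.328, 0.003]
wrist_force: [0.2, -1.0, 4.7]
width: 0.415
grip_force: 36.7
```

Call:
play_rows(
  rows=[
    [[0,0,-0.03],[0,0,0]],
    [[0,0,-0.07],[0,0,0]],
    [[0,0,-0.12],[0,0,0]],
    [[0,0,-0.18],[0,0,0]],
    [[-0.04,0,-0.25],[0,0,0]],
    [[-0.1,0,-0.32],[0,0,0]],
    [[-0.16,0,-0.4],[0,0,0]],
    [[-0.2,0,-0.46],[0,0,0]],
    [[-0.2,0,-0.5],[0,0,0]],
    [[-0.2,0,-0.5],[0,0,0]],
    [[-0.2,0,-0.5],[0,0,0]],
  ],
)

```text
time: 11.63
tool_pos: [0.5052, -0.3105, 0.1348]
tcp_rot: [3.123, 0.328, 0.003]
wrist_force: [-0.5, -0.8, -1.7]
width: 0.412
grip_force: 35.9
```

```bash
python3 - <<'E'
from h import *
st();snap('wrist','w6')
# cork centre: target yaw .102 
togo([.6085,.1995,.15],rv(.102))
E
```

```text
{'time': 11.6333, 'q': [-0.5934, 0.1871, 1.883, 0.0004, 1.0691, 0.7678], 'tool_pos': [0.5052, -0.3105, 0.1348], 'tcp_rot': [3.1231, 0.3282, 0.0032], 'wrist_force': [-0.5131, -0.8301, -1.6753], 'torque': [-0.0142, 0.0595, 0.0127], 'grip_force': 35.9116, 'width': 0.4125}
shift [ 0.8309 -1.9069 -0.0652] turn [-1.000e-04 -4.000e-04  1.372e-01]
```

The heatsink is held: width is about 35 mm and the wrist force matches its weight of about 1.7 N. I carry it to the left in front of the lid, then forward over the cork.

Call:
play_rows(
  rows=[
    [[0,-0.05,0],[0,0,0]],
    [[0,-0.13,0],[0,0,0]],
    [[0,-0.23,-0.02],[0,0,0]],
    [[0,-0.34,-0.04],[0,0,0]],
    [[0,-0.45,-0.06],[0,0,0]],
    [[0,-0.56,-0.06],[0,0,0]],
    [[0,-0.67,-0.06],[0,0,0]],
    [[0,-0.78,-0.06],[0,0,0]],
    [[0,-0.88,-0.06],[0,0,0]],
    [[0,-0.95,-0.06],[0,0,0]],
  ],
)

```text
time: 12.52
tool_pos: [0.4528, -0.0748, 0.1471]
tcp_rot: [-3.122, -0.331, 0.005]
wrist_force: [0.3, -0.1, -1.8]
width: 0.414
grip_force: 35.9
```

Call:
play_rows(
  rows=[
    [[0,-0.05,0],[0,0,0]],
    [[0,-0.13,0],[0,0,0]],
    [[0,-0.23,0],[0,0,0]],
    [[0,-0.34,0],[0,0,0.02]],
    [[0,-0.45,0],[0,0,0.05]],
    [[0,-0.56,0],[0,0,0.08]],
    [[0,-0.67,0],[0,0,0.11]],
    [[0,-0.78,0],[0,0,0.137]],
    [[0,-0.88,0],[0,0,0.137]],
    [[0,-0.95,0],[0,0,0.137]],
    [[0,-0.95,0],[0,0,0.137]],
  ],
)

```text
time: 13.43
tool_pos: [0.404, 0.1571, 0.148]
tcp_rot: [-3.136, -0.165, 0.003]
wrist_force: [-0.2, -0.9, -1.7]
width: 0.418
grip_force: 35.9
```

```bash
python3 - <<'E'
from h import *
st();togo([.608,.1995,.15],rv(.102))
E
```

```text
{'time': 13.4333, 'q': [0.3121, -0.1329, 2.1855, 0.0017, 1.0905, 1.7769], 'tool_pos': [0.404, 0.1571, 0.148], 'tcp_rot': [-3.1362, -0.1651, 0.0027], 'wrist_force': [-0.1852, -0.8873, -1.6982], 'torque': [0.0076, -0.0671, 0.0405], 'grip_force': 35.8998, 'width': 0.4183}
shift [ 0.8291 -0.0832 -0.0093] turn [-0.0015  0.0021  0.0041]
```

Call:
play_rows(
  rows=[
    [[0.05,-0.083,0],[0,0,0]],
    [[0.15,-0.083,0],[0,0,0]],
    [[0.26,-0.083,0],[0,0,0]],
    [[0.38,-0.083,0],[0,0,0]],
    [[0.5,-0.083,0],[0,0,0]],
    [[0.61,-0.083,0],[0,0,0]],
    [[0.71,-0.083,0],[0,0,0]],
    [[0.79,-0.083,0],[0,0,0]],
    [[0.829,-0.083,0],[0,0,0]],
    [[0.829,-0.083,0],[0,0,0]],
    [[0.829,-0.083,0],[0,0,0]],
    [[0.829,-0.083,0],[0,0,0]],
  ],
)

```text
time: 14.43
tool_pos: [0.6079, 0.1956, 0.148]
tcp_rot: [3.137, 0.16, -0.004]
wrist_force: [0.6, 0.5, -2.3]
width: 0.417
grip_force: 36.2
```

```bash
python3 - <<'E'
from h import *
st();togo([.608,.1995,.0115],rv(.102))
E
```

```text
{'time': 14.4333, 'q': [0.2723, 0.2595, 1.7679, 0.0, 1.1166, 1.7412], 'tool_pos': [0.6079, 0.1956, 0.148], 'tcp_rot': [3.137, 0.1601, -0.0038], 'wrist_force': [0.562, 0.4818, -2.3341], 'torque': [0.0158, 0.0368, -0.0135], 'grip_force': 36.216, 'width': 0.4169}
shift [ 0.0034 -0.0155  0.5461] turn [ 0.0005  0.0031 -0.0001]
```

Call:
play_rows(
  rows=[
    [[0.003,-0.015,0.08],[0,0,0]],
    [[0.003,-0.015,0.17],[0,0,0]],
    [[0.003,-0.015,0.26],[0,0,0]],
    [[0.003,-0.015,0.34],[0,0,0]],
    [[0.003,-0.015,0.41],[0,0,0]],
    [[0.003,-0.015,0.46],[0,0,0]],
    [[0.003,-0.015,0.49],[0,0,0]],
    [[0.003,-0.015,0.51],[0,0,0]],
    [[0.003,-0.015,0.52],[0,0,0]],
    [[0.003,-0.015,0.53],[0,0,0]],
    [[0.003,-0.015,0.53],[0,0,0]],
    [[0.003,-0.015,0.53],[0,0,0]],
  ],
)

```text
time: 15.43
tool_pos: [0.6106, 0.2, 0.0172]
tcp_rot: [-3.137, -0.16, -0.002]
wrist_force: [-0.4, -0.1, -2.3]
width: 0.414
grip_force: 36.3
```

Call:
play_rows(
  rows=[
    [[0,0,0.003],[0,0,0]],
    [[0,0,0.006],[0,0,0]],
    [[0,0,0.009],[0,0,0]],
    [[0,0,0.012],[0,0,0]],
    [[0,0,0.012],[0,0,0]],
    [[0,0,0.012],[0,0,0]],
  ],
)

```text
time: 15.93
tool_pos: [0.6097, 0.1998, 0.0132]
tcp_rot: [3.137, 0.16, -0.0]
wrist_force: [0.8, -0.4, -2.2]
width: 0.42
grip_force: 36.3
```

Call:
play_rows(
  rows=[
    [[0,0,0.003],[0,0,0]],
    [[0,0,0.006],[0,0,0]],
    [[0,0,0.008],[0,0,0]],
    [[0,0,0.008],[0,0,0]],
    [[0,0,0.008],[0,0,0]],
  ],
)

```text
time: 16.35
tool_pos: [0.6098, 0.1998, 0.0112]
tcp_rot: [3.137, 0.16, -0.0]
wrist_force: [-0.4, -1.2, -1.7]
width: 0.417
grip_force: 36.3
```

Call:
play_rows(
  rows=[
    [[0,0,0.002],[0,0,0]],
    [[0,0,0.004],[0,0,0]],
    [[0,0,0.004],[0,0,0]],
    [[0,0,0.004],[0,0,0]],
  ],
)

```text
time: 16.68
tool_pos: [0.61, 0.1999, 0.0109]
tcp_rot: [-3.137, -0.16, -0.0]
wrist_force: [-2.5, -0.1, 4.5]
width: 0.421
grip_force: 36.9
```

There is contact at the expected height. I release and retreat up and back.

Call:
play_rows(
  rows=[
    [[0,0,0],[0,0,0]],
    [[0,0,0],[0,0,0]],
    [[0,0,0],[0,0,0]],
    [[0,0,0],[0,0,0]],
    [[0,0,0],[0,0,0]],
    [[0,0,0],[0,0,0]],
    [[0,0,0],[0,0,0]],
  ],
  claw=0.6,
)

```text
time: 17.27
tool_pos: [0.6099, 0.1999, 0.0102]
tcp_rot: [-3.138, -0.16, 0.0]
wrist_force: [-0.6, 0.4, 0.4]
width: 0.803
grip_force: 0.0
```

Call:
play_rows(
  rows=[
    [[0,0,-0.05],[0,0,0]],
    [[0,0,-0.12],[0,0,0]],
    [[0,0,-0.22],[0,0,0]],
    [[0,0,-0.34],[0,0,0]],
    [[-0.08,0,-0.48],[0,0,0]],
    [[-0.2,0,-0.6],[0,0,0]],
    [[-0.32,0,-0.7],[0,0,0]],
    [[-0.44,0,-0.76],[0,0,0]],
    [[-0.56,0,-0.8],[0,0,0]],
    [[-0.6,0,-0.8],[0,0,0]],
    [[-0.6,0,-0.8],[0,0,0]],
    [[-0.6,0,-0.8],[0,0,0]],
  ],
)

```text
time: 18.27
tool_pos: [0.4609, 0.1847, 0.2108]
tcp_rot: [-3.137, -0.161, -0.003]
wrist_force: [-0.4, -0.3, 0.5]
width: 0.799
grip_force: 0.0
```

```bash
python3 - <<'E'
from h import *
st();snap('wrist','w7');snap('side','s7')
o=np.zeros((600,800,3),np.uint8)
o[:400,:640]=cv2.imread('pics/w7.png')
s=cv2.imread('pics/s7.png')[140:235,220:420]; o[410:600,:400]=cv2.resize(s,None,fx=2,fy=2,interpolation=cv2.INTER_CUBIC)
cv2.imwrite('pics/m7.png',o)
E
```

```text
{'time': 18.2667, 'q': [0.331, -0.0641, 2.0015, -0.0002, 1.2023, 1.7995], 'tool_pos': [0.4609, 0.1847, 0.2108], 'tcp_rot': [-3.1371, -0.1608, -0.003], 'wrist_force': [-0.4025, -0.334, 0.5141], 'torque': [-0.0126, -0.0089, -0.0109], 'grip_force': 0.0, 'width': 0.7989}
```

View pics/m7.png

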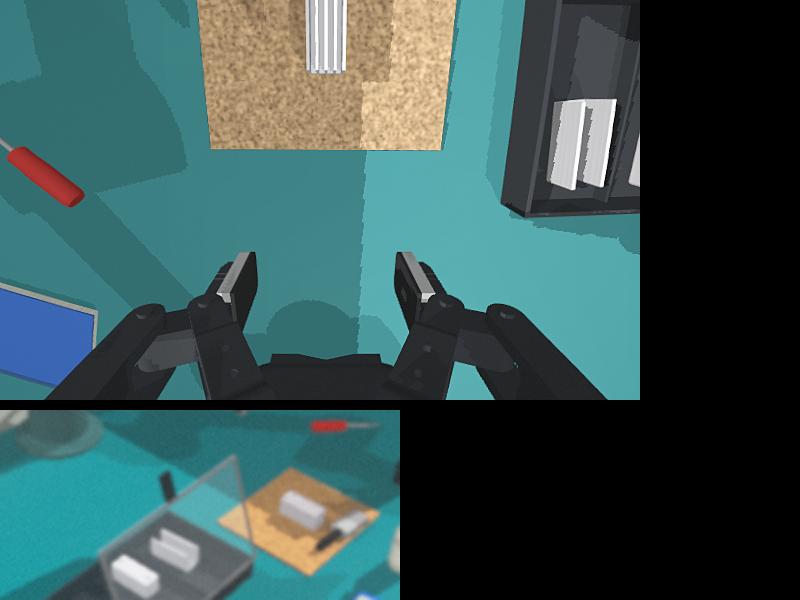

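The heatsink lies flat with its fins up, centred on the cork (u≈326 for both). The lid corners are still at (98,552) and (235,456), the gripper is clear, and the other parts are in place.

```bash
python3 -c "
from workcell import bot
print(bot.finish_job())"
```

```text
the job is handed in; nothing more can be done
None
```

The job is handed in: the lid holds by itself at about 75°, and the heatsink lies flat with its fins up in the middle of the cork board. In the last pictures the other parts in view looked undisturbed. It took about 18 s of the 64 s allowed.

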